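# Unfold the clamp's crank and clamp an engine cylinder

## Robot

A 6-joint arm with a two-finger parallel gripper is mounted at the origin on the work surface. World frame = base frame: x ahead of the robot, y to its left, z up, the work surface at z = 0. Lengths are in mm, angles in rad, forces in N, time in s.
With the tool pointing down it reaches from about 275 to 1000 mm from the base axis. Payload 8.4 kg.
Tool frame: the origin (TCP) lies at the very end of the fingers, on their centre line; the grasp point (between the pads) lies 19 mm behind it; z points along the fingers, y is the direction in which the jaws open and shut (so a half turn about z gives the same grasp; the last joint's range is limited). The gripper opens to 85 mm and grips with 20 to 120 N. Pads are 22 mm wide; open, the fingers measure 114 mm over their backs; the gripper's body (76 mm by 85 mm) begins 54 mm behind the grasp point. The pads swing forward as they close: fully open they stand 13 mm farther back than shut.
Start: joints at [-1.142, 0.353, 1.633, -0, 1.155, -0.002], TCP at [260.998, -567.898, 231.281] pointing down, gripper open.
Joint ranges: [-2.63, 2.63], [-0.92, 2.1], [0.06, 2.66], [-1.3, 4.44], [0, 2.69], [-3.02, 3.02]. Speed limits (rad/s): [2.22, 2.22, 2.79, 3.14, 3.14, 3.14].

## Interface

Orientations are given as [roll, pitch, yaw] about the fixed x, y, z axes, in that order (R = Rz(yaw) Ry(pitch) Rx(roll)).
In Python, from rig import r gives the robot as it stands.
- The arm moves only by the tool move_arm, never from a script. Its argument "increments" is a list of rows, each an object of numbers: "tx", "ty", "tz": the shift along the tool's x, y, z in cm; "rx", "ry", "rz": the turn, a rotation vector about the tool's x, y, z in degrees; "gripper": the gripper's target within -1 to 1 (fully open at 1, half-way at 0, shut at -1). A call has 1 to 12 rows; each row shifts and turns the commanded pose from where the row before left it, along the tool's axes as they then stand; what a row does not reach is not made up. A row lasts 1/10 s, in which the tool goes at most 50 mm and 8.59 degrees, less where a joint would pass 70% of its speed; a pose out of reach is approached as far as the arm can. A call is refused whole if a number of a shift passes 5 or a number of a turn 8.59, either way. A call with a gripper value outside its range is refused whole. The fingers move at their own pace and stop on an object; "squeeze" is the grip in N (left out, the last holds). Time passes only in rows, so rows that do not move let the fingers close. It gives the time, the measured TCP pose, the force and the opening at its end, in the units of the state.
- r.sense(): the state, without advancing time (a new reading comes with each control period).
- r.grab_frame(name): name is "scene" or "top"; returns (picture, depth): 384x512x3 uint8, red, green, blue; 384x512 float32, mm along the optical axis (not along the pixel's ray), 0 where there is no reading.
- r.camera_model(name): a dict with "fx", "fy", "cx", "cy" (pixels), "R" (3x3) and "t" (3): a world point X has camera coordinates R X + t. Camera axes: x right, y down, z forward; pixel columns grow to the right and rows downward; lengths in mm; the calibration is good to about 2 mm. A picture is of the moment at which its call begins. camera_model takes no time and is no camera call.
- r.sign_off(): hands the job in, once; it reports no verdict.
Trained networks look in the newest picture that a camera, given by its name, has taken for a name from the list of things; names that differ only in an ending like _2 or _b are one class to them, and where a whole thing is asked for, a point or a joint stands for the part that bears it (a point fixed in the world has none). Each returns a list of dicts, best first, with "confidence" (0 to 1); they miss things now and then, are a little off and sometimes report something else, mostly with a low value. They report only what shows in the picture. A call takes as long as a camera call. They do not tell look-alikes from the thing itself.
- r.cut_out(query, camera): "mask" (384x512 bool, what is visible of it) and "bbox" ([left, top, right, bottom] in pixels, round what is visible of it).
- r.place_of(query, camera): "location" ([row, column] in pixels: a listed point, or the origin of a listed thing).
The state is a dict: "clock": time; "qpos": joint angles; "qvel": joint speeds; "joint_efforts": joint torques, N m; "eef_pos": TCP position; "tcp_rot": TCP orientation; "contact_force": force on the tool from outside, world axes, zero at the start; "wrist_torque": the same for the moment, N m; "opening": opening from 0.0 (shut) to 1.0 (fully open).
Only numpy, scipy, OpenCV 4.12 (cv2) and the standard library are available. Lean on these libraries where they do the work, as an engineer would, in place of code of your own. Each camera call takes 0.05 s, during which the arm holds its last target. There are 200 camera calls.

## Task

Clamp the finned engine cylinder in the bench clamp: swing the folded red crank fully out until its catch latches, and only then crank the handwheel clockwise until the cylinder is held between the jaws with the moving jaw's sprung plate pressed in about half way, never hard in. Leave the crank latched out and let go of it, and leave the other things on the bench where they are.

Things in the scene. Friction and masses are not known exactly. Their poses are not given: they have to be found in the camera images.
- wheel_axis (a point): On the handwheel's upright axis, level with its flat top (76 mm above the bench). Dark steel wheel, diameter 132 mm, on the teal gearbox (180 x 170 mm) of a bench clamp; x, y axes are the clamp's. Its bed (120 wide, top 30 mm up) runs along +y to 335 mm. A yellow lock lug stands at x 81, y -12 mm. Nothing on the clamp but the crank is higher than 95 mm above the bench.
- pivot (a point): Pivot (upright axis) of the folding crank arm, 93 mm above the bench, on the wheel 48 mm from its axis: on the clamp's +x side at wheel = 0. The red arm is a flat bar 98 x 20 x 10 mm with the grip 48 mm to one side of the pivot and a steel tooth under its tail 32 mm to the other. Folded, the grip is over the wheel's axis and the tooth, outside the rim, bears on the yellow lug and locks the wheel.
- grip_center (a point): Centre of the crank's black grip: upright plastic cylinder, diameter 27 mm, height 62 mm, 98.5 to 160.5 mm above the bench (this point 129.5 mm up). It stands 48 mm from the pivot and spins freely on its own axis. Folded it is over the wheel's axis; latched out it is 96 mm from that axis and goes round with the wheel.
- crank (a joint): Angle of the folding arm on the wheel, rad: 0 folded in, grows counter-clockwise seen from above, 3.14 fully out at its stop, pointing outward. It swings lightly (1 N at the grip) until about 2.4, then its tooth rides down a brass spring catch (2 to 5 N) that springs up behind it past about 3.0. Unlatched, it just folds back when cranked clockwise. Starts at 0 to 0.12.
- latch (a joint): Brass spring catch in the wheel's top face: 0 = up, 0.009 m = pressed down flush by the passing tooth. Arm out and this back at about 0 means latched.
- wheel (a joint): Handwheel angle, rad, 0 at the start, grows clockwise seen from above; cannot go below 0, and the folded crank's tooth locks it near 0. It drives the moving jaw 6 mm per rad (37.7 mm a turn) along the clamp's +y, does not run back, and takes about 5 N at the latched-out grip. Up to 16 rad available.
- plate (a joint): How far the sprung aluminium plate on the moving jaw is pressed in towards the jaw, m: 0 = fully out, 0.014 = hard in. Springs: 3 N preload and 1.5 N per mm. The red block seen in the gap behind the plate is the spring's cover.
- plate_face (a point): Centre of the sprung plate's gripping face (100 mm wide, 53 mm high, 57.5 mm above the bench); it faces +y of the clamp. At the start it is 146 mm from the wheel's axis.
- fixed_face (a point): Centre of the gripping face of the fixed jaw, a teal block 100 x 30 x 55 mm bolted on the bed; the face looks towards the moving jaw (-y of the clamp). It is bolted at a different distance each time.
- cylinder_center (a point): Centre of the aluminium finned engine cylinder: 90 mm across the bed, 70 mm along the bed (its y), 55 mm high, 0.55 to 1 kg, loose on the bed between the jaws, slightly askew. The jaw pushes it along the bed and squares it up.
- spray_can: Bystander: blue spray can, 66 mm diameter, 180 mm high; origin at the middle of its underside.
- grease_jar: Bystander: jar with red lid, 72 mm diameter, 90 mm high; origin at the middle of its underside.
- brake_disc: Bystander: steel brake disc lying flat, 160 mm outside, 90 mm hole, 6 mm thick; origin at the middle of its underside.
- wrench: Bystander: steel wrench, 190 mm, lying along its x; origin at the middle of its underside.
- screwdriver: Bystander: screwdriver with yellow handle, 200 mm, lying along its x; origin at the middle of its underside.
- piston: Bystander: aluminium piston standing up, 68 mm diameter, 60 mm high; origin at the middle of its underside.
- socket_tray: Bystander: black tray of sockets, 110 x 170 mm, 40 mm high; origin at the middle of its underside.
Mind the look-alikes: they are no part of the job. Leave any purple or yellow look-alike of the part that bears cylinder_center alone.

How it is judged (in metres and radians):
On the way, in this order (a step that is already met when the one before it is completed fails the run):
1. the crank is swung fully out and latched, the wheel not yet turned (value of joint crank above 2.95 rad and value of joint latch below 0.003 m and value of joint wheel below 0.25 rad), for 0.2 s.
2. the wheel has been cranked until the plate begins to press on the cylinder (value of joint wheel above 3 rad and value of joint plate above 0.002 m), for 0.1 s.
At the end, for the whole second after the job is handed in: Crank out and latched (past 2.95 rad, catch within 3 mm of up); wheel cranked and at rest; cylinder level (0.1 rad) against the fixed jaw (centre within 38 mm of its face, 30 mm of its middle); sprung plate pressed in 3 to 10.5 mm of its 14 mm (value of joint crank above 2.95 rad and value of joint latch below 0.003 m and value of joint plate between 0.003 and 0.0105 m and y of cylinder_center in the frame of fixed_face above -0.038 m and x of cylinder_center in the frame of fixed_face between -0.03 and 0.03 m and angle between cylinder_center's own z axis and vertical below 0.1 rad and value of joint wheel above 3 rad and velocity of joint wheel below 0.05 rad/s and velocity of joint plate below 0.005 m/s); the robot touches nothing.
It fails at once if the wheel is turned (over 0.25 rad) while the crank is not latched out (value of joint wheel above 0.25 rad and value of joint crank below 2.9 rad).
It fails at once if the sprung plate is driven hard in (over 12.5 mm) (value of joint plate above 0.0125 m).
It fails at once if a bystander is moved by more than 40 mm (distance of any of spray_can, grease_jar, brake_disc, wrench, screwdriver, piston, socket_tray from where it was at the start of the episode above 0.04 m).
It also fails if it takes over 67 s, if anything falls off the work surface, if the arm or the gripper's body presses on something with over 40 N, if the wrist force passes 120 N, or if a joint passes its speed limit or range.

## Working session

There is one attempt and no reset: what is moved stays moved. The work goes in short steps, Python scripts to look and compute and a tool call to move; the robot and the scene stay as the last step left them, time stands still between calls to the robot, and variables do not carry over. Pictures are saved under pics/ and viewed, about 8 in all and at most 12, crops included, and the job is handed in when it is done.

Besides the shell and the picture viewer there is one more tool, called after "Emit:" as name([rows], argument=value, ...), one row to a line, values as JSON. move_arm: Moves the arm, as the interface text tells. Its arguments: {"type":"object","properties":{"increments":{"type":"array","items":{"type":"object","properties":{"tx":{"type":"number"},"ty":{"type":"number"},"tz":{"type":"number"},"rx":{"type":"number"},"ry":{"type":"number"},"rz":{"type":"number"},"gripper":{"type":"number"}}}},"squeeze":{"type":"number"}},"required":["increments"]}

```bash
mkdir -p pics
cat > h.py <<'E'
import numpy as np, cv2
from rig import r
def ray(cam,row,col,z):
    m=r.camera_model(cam);R=np.array(m["R"]);t=np.array(m["t"])
    d=R.T@np.array([(col-m["cx"])/m["fx"],(row-m["cy"])/m["fy"],1]);o=-R.T@t
    return o+d*(z-o[2])/d[2]
def proj(cam,X):
    m=r.camera_model(cam);c=np.array(m["R"])@np.array(X)+np.array(m["t"])
    return m["fy"]*c[1]/c[2]+m["cy"],m["fx"]*c[0]/c[2]+m["cx"]
E
python3 - <<'E'
from h import *
s,_=r.grab_frame("scene");t,_=r.grab_frame("top")
cv2.imwrite("pics/a.png",cv2.resize(np.vstack([s,t])[:,:,::-1],None,fx=.78,fy=.78) if 0 else np.hstack([cv2.resize(s,(400,300)),cv2.resize(t,(400,300))])[:,:,::-1])
cv2.imwrite("pics/top.png",cv2.resize(t,(800,600))[:,:,::-1])
cv2.imwrite("pics/scene.png",cv2.resize(s,(800,600))[:,:,::-1])
H=dict(wheel_axis=76,pivot=93,grip_center=129.5,plate_face=57.5,fixed_face=57.5,cylinder_center=57.5)
for c in("top","scene"):
  for q,z in H.items():
    for d in r.place_of(q,c)[:2]:
      print(c,q,np.round(d["confidence"],2),np.round(d["location"]),np.round(ray(c,*d["location"],z)))
print(r.sense())
E
```

```text
top wheel_axis 0.74 [195. 282.] [541. -67.  76.]
top pivot 0.92 [168. 283.] [605. -69.  93.]
top pivot 0.35 [193. 281.] [546. -64.  93.]
top grip_center 0.44 [193. 286.] [543. -72. 130.]
top plate_face 0.74 [198. 226.] [535.  69.  58.]
top fixed_face 0.81 [202. 181.] [523. 178.  58.]
top cylinder_center 0.95 [235. 112.] [444. 346.  58.]
top cylinder_center 0.81 [175. 112.] [590. 349.  58.]
scene wheel_axis 0.85 [181. 243.] [544. -74.  76.]
scene pivot 0.92 [184. 232.] [585. -66.  93.]
scene grip_center 0.57 [167. 239.] [554. -76. 130.]
scene plate_face 0.53 [211. 281.] [527.  67.  58.]
scene fixed_face 0.96 [234. 310.] [522. 171.  58.]
scene fixed_face 0.19 [297. 271.] [711. 244.  57.]
scene cylinder_center 0.84 [274. 393.] [461. 366.  58.]
scene cylinder_center 0.78 [310. 348.] [608. 362.  58.]
{'clock': 0.7, 'qpos': array([-1.14245582e+00,  3.52931675e-01,  1.63342435e+00,  2.66828555e-07,
        1.15520942e+00, -2.35606846e-03]), 'qvel': array([-0.00029048, -0.00108357, -0.00073798, -0.00050177, -0.00029362,
       -0.00020633]), 'joint_efforts': array([-9.27397014e-04, -6.05009222e+01, -3.42395997e+01, -2.54247277e-05,
        1.07865959e-03, -1.41953061e-05]), 'eef_pos': array([ 260.96030944, -567.90032291,  231.31323229]), 'tcp_rot': array([ 3.14156545e+00, -1.80026192e-07,  4.30696467e-01]), 'contact_force': array([-0.91464819, -0.30256752, -0.2375126 ]), 'wrist_torque': array([ 0.0181635 , -0.0105836 , -0.02133086]), 'opening': 0.9976430111873213}
```

View pics/top.png

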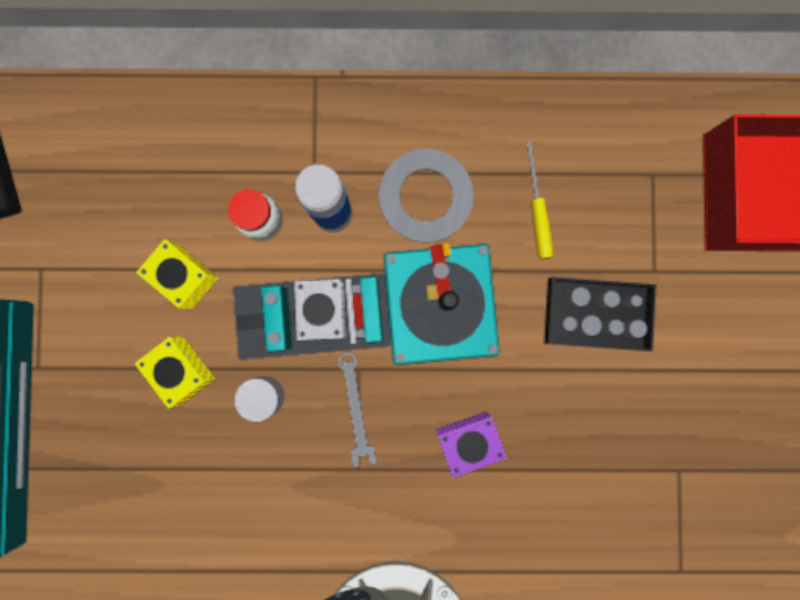

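View pics/scene.png

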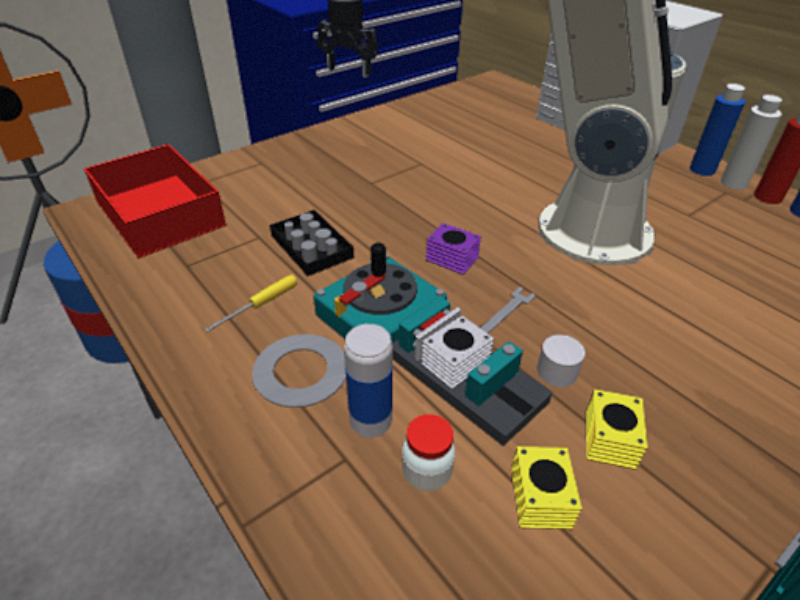

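The top view shows three look-alike finned blocks: yellow at (175,272) and (175,372), purple at (471,445). The real grey cylinder sits between the jaws at (319,309). The wheel is near (441,300), and the red crank is folded with its black grip at (449,298) and its pivot at (441,270). I'll refine with depth.

```bash
cat >> h.py <<'E'
def cloud(cam):
    im,d=r.grab_frame(cam);m=r.camera_model(cam);v,u=np.mgrid[:384,:512]
    P=np.stack([(u-m["cx"])/m["fx"]*d,(v-m["cy"])/m["fy"]*d,d],-1)-np.array(m["t"])
    P=P@np.array(m["R"]);P[d==0]=np.nan
    return im,P
E
python3 - <<'E'
from h import *
def near(P,c,rad):return np.hypot(P[...,0]-c[0],P[...,1]-c[1])<rad
for c in("top","scene"):
  im,P=cloud(c)
  m=near(P,(545,-70),40)&(P[...,2]>152)&(P[...,2]<170)
  if m.any(): print(c,"grip top",m.sum(),P[m].mean(0),P[m].min(0),P[m].max(0))
  m=near(P,(545,-70),40)&(P[...,2]>110)&(P[...,2]<150)
  if m.any(): print(c,"grip side",m.sum(),P[m].mean(0),P[m].min(0),P[m].max(0))
  h=im.astype(int)
  m=near(P,(545,-70),110)&(P[...,2]>68)&(P[...,2]<84)&(h.max(-1)<110)&(np.ptp(h,-1)<35)
  if m.any():
    p=P[m][:,:2].astype(np.float32);print(c,"wheel",m.sum(),cv2.minEnclosingCircle(p),np.median(P[m][:,2]))
  red=(h[...,0]>150)&(h[...,1]<70)&near(P,(590,-66),70)&(P[...,2]>85)&(P[...,2]<105)
  if red.any(): print(c,"arm",red.sum(),cv2.minAreaRect(P[red][:,:2].astype(np.float32)))
  teal=(h[...,1]>h[...,0]+60)&(P[...,2]>30)&near(P,(545,-70),140)
  teal&=P[...,1]<15
  p=P[teal];print(c,"gearbox",len(p),np.median(p[:,2]),cv2.minAreaRect(p[:,:2].astype(np.float32)))
  bed=near(P,(525,150),150)&(abs(P[...,2]-30)<6)&(np.ptp(h,-1)<30)&(h.max(-1)<110)
  if bed.sum()>9: print(c,"bed",bed.sum(),cv2.minAreaRect(P[bed][:,:2].astype(np.float32)))
  tj=(h[...,1]>h[...,0]+60)&(P[...,1]>120)&(P[...,1]<260)&(P[...,2]>78)&(P[...,2]<95)
  if tj.any(): print(c,"fixed",tj.sum(),cv2.minAreaRect(P[tj][:,:2].astype(np.float32)))
E
```

```text
top grip top 113 [544.61154946 -71.7209169  158.37596747] [533.44279727 -83.69387361 152.12802058] [557.77868894 -59.47338207 162.84516236]
top grip side 18 [539.25958703 -63.78232868 130.4575532 ] [531.66387682 -77.07505033 112.91181337] [555.32270681 -59.18491454 146.49853173]
top wheel 1816 ((549.20166015625, -70.07853698730469), 68.62958526611328) 75.45186387939361
top arm 143 ((594.9474487304688, -64.85693359375), (74.47098541259766, 17.49983787536621), 9.204888343811035)
top gearbox 2251 54.27693588752054 ((544.9457397460938, -69.64204406738281), (177.07725524902344, 167.82501220703125), 5.515259265899658)
top bed 1826 ((548.1300048828125, 151.7089080810547), (254.4636993408203, 269.7125549316406), 28.973636627197266)
top fixed 423 ((520.110107421875, 189.5087890625), (99.03054809570312, 28.926969528198242), 5.307832717895508)
scene grip top 55 [550.2629073  -70.98397758 157.39746722] [537.30745203 -84.16236316 152.01460576] [559.6346587  -59.5726112  161.37077282]
scene grip side 118 [553.36714754 -66.26196352 130.48867622] [538.96913183 -77.38812592 110.23279613] [562.29319883 -60.03293177 149.94459964]
scene wheel 854 ((560.0399169921875, -73.8038330078125), 77.841552734375) 74.8447578297941
scene arm 88 ((590.8365478515625, -66.04999542236328), (82.98553466796875, 17.243528366088867), 11.243643760681152)
scene gearbox 800 53.74166519959671 ((547.8486328125, -70.51667785644531), (181.41290283203125, 166.07603454589844), 3.616107940673828)
scene bed 1526 ((506.60443115234375, 135.32167053222656), (164.78123474121094, 252.43692016601562), 5.646270275115967)
scene fixed 278 ((522.4840087890625, 188.8646240234375), (99.3968505859375, 29.14156150817871), 4.562027931213379)
```

Emit:
move_arm([
  {"rz": 6.5},
  {"rz": 6.5},
  {"rz": 6.5},
  {"tx": 2.2,"ty": -3.12},
  {"tx": 2.2,"ty": -3.12},
  {"tx": 2.2,"ty": -3.12},
  {"tx": 2.2,"ty": -3.12},
  {"tx": 2.2,"ty": -3.12},
  {"tx": 2.2,"ty": -3.12},
  {"tx": 2.2,"ty": -3.12},
  {"tx": 2.2,"ty": -3.12},
  {"tx": 2.2,"ty": -3.12},
])

```text
invalid input
```

Emit:
move_arm([
  {"tx": 2.2,"ty": -3.12},
  {"tx": 2.2,"ty": -3.12},
  {"tx": 2.2,"ty": -3.12},
  {"tx": 2.2,"ty": -3.12},
  {"tx": 2.2,"ty": -3.12},
  {"tx": 2.2,"ty": -3.12},
  {},
])

```text
invalid input
```

Emit:
move_arm([
  {"tx": 0,"ty": 0,"tz": 0,"rx": 0,"ry": 0,"rz": 6.5,"gripper": 1},
  {"tx": 0,"ty": 0,"tz": 0,"rx": 0,"ry": 0,"rz": 6.5,"gripper": 1},
  {"tx": 0,"ty": 0,"tz": 0,"rx": 0,"ry": 0,"rz": 6.5,"gripper": 1},
], squeeze=60)

```text
clock: 1.1
eef_pos: [261.0, -567.9, 231.3]
tcp_rot: [3.142, -0.0, 0.086]
contact_force: [0.7, 0.4, -0.6]
opening: 0.998
```

Emit:
move_arm([
  {"tx": 2.2,"ty": -3.12},
  {"tx": 2.2,"ty": -3.12},
  {"tx": 2.2,"ty": -3.12},
  {"tx": 2.2,"ty": -3.12},
  {"tx": 2.2,"ty": -3.12},
  {"tx": 2.2,"ty": -3.12},
  {"tx": 2.2,"ty": -3.12},
  {"tx": 2.2,"ty": -3.12},
  {"tx": 2.2,"ty": -3.12},
  {"tx": 2.2,"ty": -3.12},
], squeeze=60)

```text
invalid input
```

Emit:
move_arm([
  {"tx": 2.2,"ty": -3.12,"tz": 0,"rx": 0,"ry": 0,"rz": 0,"gripper": 1},
  {"tx": 2.2,"ty": -3.12,"tz": 0,"rx": 0,"ry": 0,"rz": 0,"gripper": 1},
  {"tx": 2.2,"ty": -3.12,"tz": 0,"rx": 0,"ry": 0,"rz": 0,"gripper": 1},
  {"tx": 2.2,"ty": -3.12,"tz": 0,"rx": 0,"ry": 0,"rz": 0,"gripper": 1},
  {"tx": 2.2,"ty": -3.12,"tz": 0,"rx": 0,"ry": 0,"rz": 0,"gripper": 1},
  {"tx": 2.2,"ty": -3.12,"tz": 0,"rx": 0,"ry": 0,"rz": 0,"gripper": 1},
  {"tx": 2.2,"ty": -3.12,"tz": 0,"rx": 0,"ry": 0,"rz": 0,"gripper": 1},
  {"tx": 2.2,"ty": -3.12,"tz": 0,"rx": 0,"ry": 0,"rz": 0,"gripper": 1},
  {"tx": 2.2,"ty": -3.12,"tz": 0,"rx": 0,"ry": 0,"rz": 0,"gripper": 1},
  {"tx": 2.2,"ty": -3.12,"tz": 0,"rx": 0,"ry": 0,"rz": 0,"gripper": 1},
  {"tx": 2.2,"ty": -3.12,"tz": 0,"rx": 0,"ry": 0,"rz": 0,"gripper": 1},
  {"tx": 2.2,"ty": -3.12,"tz": 0,"rx": 0,"ry": 0,"rz": 0,"gripper": 1},
], squeeze=60)

```text
clock: 2.3
eef_pos: [490.8, -169.8, 231.5]
tcp_rot: [3.141, -0.0, 0.09]
contact_force: [0.7, -0.3, -0.4]
opening: 1.001
```

Emit:
move_arm([
  {"tx": 2.16,"ty": -3.08,"tz": 0,"rx": 0,"ry": 0,"rz": 0,"gripper": 1},
  {"tx": 2.16,"ty": -3.08,"tz": 0,"rx": 0,"ry": 0,"rz": 0,"gripper": 1},
  {"tx": 2.16,"ty": -3.08,"tz": 0,"rx": 0,"ry": 0,"rz": 0,"gripper": 1},
  {"tx": 0,"ty": 0,"tz": 0,"rx": 0,"ry": 0,"rz": 0,"gripper": 1},
  {"tx": 0,"ty": 0,"tz": 3.0,"rx": 0,"ry": 0,"rz": 0,"gripper": 1},
  {"tx": 0,"ty": 0,"tz": 3.0,"rx": 0,"ry": 0,"rz": 0,"gripper": 1},
  {"tx": 0,"ty": 0,"tz": 3.0,"rx": 0,"ry": 0,"rz": 0,"gripper": 1},
  {"tx": 0,"ty": 0,"tz": 2.9,"rx": 0,"ry": 0,"rz": 0,"gripper": 1},
  {"tx": 0,"ty": 0,"tz": 0,"rx": 0,"ry": 0,"rz": 0,"gripper": 1},
], squeeze=60)

```text
clock: 3.2
eef_pos: [543.3, -73.4, 109.0]
tcp_rot: [-3.14, 0.006, 0.09]
contact_force: [-1.4, -0.7, -0.5]
opening: 0.997
```

Run:
```python
from h import *
s,_=r.grab_frame("scene")
cv2.imwrite("pics/b.png",cv2.resize(s[100:260,150:370],(800,582),interpolation=cv2.INTER_CUBIC)[:,:,::-1])
print(r.sense()["eef_pos"])
```

```text
[544.75084844 -73.5706787  111.10421834]
```

View pics/b.png

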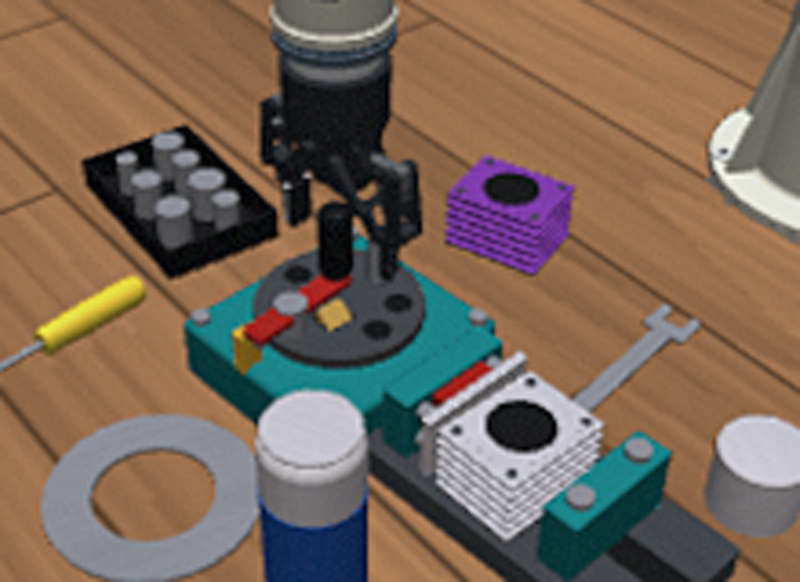

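The close crop shows the black grip at (333,243) standing between the two fingers, at (295,200) and (390,250). I'll close the gripper.

Emit:
move_arm([
  {"tx": 0.2,"ty": 0,"tz": 0,"rx": 0,"ry": 0,"rz": 0,"gripper": -1},
  {"tx": 0,"ty": 0,"tz": 0,"rx": 0,"ry": 0,"rz": 0,"gripper": -1},
  {"tx": 0,"ty": 0,"tz": 0,"rx": 0,"ry": 0,"rz": 0,"gripper": -1},
  {"tx": 0,"ty": 0,"tz": 0,"rx": 0,"ry": 0,"rz": 0,"gripper": -1},
  {"tx": 0,"ty": 0,"tz": 0,"rx": 0,"ry": 0,"rz": 0,"gripper": -1},
  {"tx": 0,"ty": 0,"tz": 0,"rx": 0,"ry": 0,"rz": 0,"gripper": -1},
  {"tx": 0,"ty": 0,"tz": 0,"rx": 0,"ry": 0,"rz": 0,"gripper": -1},
], squeeze=40)

```text
clock: 3.95
eef_pos: [548.8, -73.2, 113.2]
tcp_rot: [3.141, -0.001, 0.091]
contact_force: [-1.3, -0.2, 5.5]
opening: 0.307
```

Emit:
move_arm([
  {"tx": 0.22,"ty": 1.18,"tz": 0,"rx": 0,"ry": 0,"rz": 0,"gripper": -1},
  {"tx": 0.5,"ty": 1.08,"tz": 0,"rx": 0,"ry": 0,"rz": 0,"gripper": -1},
  {"tx": 0.76,"ty": 0.93,"tz": 0,"rx": 0,"ry": 0,"rz": 0,"gripper": -1},
  {"tx": 0.96,"ty": 0.71,"tz": 0,"rx": 0,"ry": 0,"rz": 0,"gripper": -1},
  {"tx": 1.11,"ty": 0.45,"tz": 0,"rx": 0,"ry": 0,"rz": 0,"gripper": -1},
  {"tx": 1.19,"ty": 0.16,"tz": 0,"rx": 0,"ry": 0,"rz": 0,"gripper": -1},
  {"tx": 0,"ty": 0,"tz": 0,"rx": 0,"ry": 0,"rz": 0,"gripper": -1},
], squeeze=40)

```text
clock: 4.65
eef_pos: [601.6, -113.7, 113.2]
tcp_rot: [3.141, -0.003, 0.09]
contact_force: [0.8, 1.0, 8.9]
opening: 0.307
```

Run:
```python
from h import *
im,P=cloud("top");h=im.astype(int)
print(r.sense()["eef_pos"],r.sense()["contact_force"])
for k in("pivot","wheel_axis"):
  for d in r.place_of(k,"top")[:1]:print(k,d["confidence"],ray("top",*d["location"],93 if k=="pivot" else 76))
im,P=cloud("scene");h=im.astype(int)
red=(h[...,0]>130)&(h[...,1]<70)&(np.hypot(P[...,0]-590,P[...,1]+75)<80)&(P[...,2]>85)&(P[...,2]<105)
print(red.sum(),cv2.minAreaRect(P[red][:,:2].astype(np.float32)))
for d in r.place_of("pivot","scene")[:1]:print(d["confidence"],ray("scene",*d["location"],93))
```

```text
[ 601.03586768 -113.74373419  113.20860305] [-0.2446154   1.10328927  7.3486246 ]
pivot 0.97 [595.00217418 -69.08848859  93.        ]
wheel_axis 0.79 [545.55466544 -67.83325322  76.        ]
99 ((595.6214599609375, -68.44598388671875), (18.27927017211914, 84.96857452392578), 6.12555456161499)
0.78 [590.88391061 -70.21339612  93.        ]
```

Emit:
move_arm([
  {"tx": 1.24,"ty": -0.15,"tz": 0,"rx": 0,"ry": 0,"rz": 0,"gripper": -1},
  {"tx": 1.16,"ty": -0.46,"tz": 0,"rx": 0,"ry": 0,"rz": 0,"gripper": -1},
  {"tx": 1.0,"ty": -0.74,"tz": 0,"rx": 0,"ry": 0,"rz": 0,"gripper": -1},
  {"tx": 0.77,"ty": -0.97,"tz": 0,"rx": 0,"ry": 0,"rz": 0,"gripper": -1},
  {"tx": 0.5,"ty": -1.14,"tz": 0,"rx": 0,"ry": 0,"rz": 0,"gripper": -1},
  {"tx": 0.15,"ty": -0.75,"tz": 0,"rx": 0,"ry": 0,"rz": 0,"gripper": -1},
  {"tx": 0.04,"ty": -0.58,"tz": 0,"rx": 0,"ry": 0,"rz": 0,"gripper": -1},
  {"tx": 0,"ty": -0.2,"tz": 0,"rx": 0,"ry": 0,"rz": 0,"gripper": -1},
  {"tx": 0,"ty": 0,"tz": 0,"rx": 0,"ry": 0,"rz": 0,"gripper": -1},
  {"tx": 0,"ty": 0,"tz": 0,"rx": 0,"ry": 0,"rz": 0,"gripper": -1},
], squeeze=40)

```text
clock: 5.9
eef_pos: [644.1, -61.1, 113.2]
tcp_rot: [3.139, -0.002, 0.091]
contact_force: [1.3, -7.5, 5.9]
opening: 0.301
```

Run:
```python
from h import *
print(r.sense()["eef_pos"],r.sense()["contact_force"])
im,P=cloud("scene");h=im.astype(int)
cv2.imwrite("pics/c.png",cv2.resize(im[100:260,150:370],(800,582),interpolation=cv2.INTER_CUBIC)[:,:,::-1])
red=(h[...,0]>130)&(h[...,1]<70)&(np.hypot(P[...,0]-600,P[...,1]+70)<80)&(P[...,2]>85)&(P[...,2]<105)
print(red.sum(),cv2.minAreaRect(P[red][:,:2].astype(np.float32)))
for d in r.place_of("pivot","scene")[:1]:print(d["confidence"],ray("scene",*d["location"],93))
```

```text
[644.13738784 -61.13148689 113.20181497] [ 1.30536538 -7.46408578  5.93006705]
78 ((602.8709716796875, -62.07673645019531), (95.58992004394531, 17.660396575927734), 8.650808334350586)
0.58 [592.10484179 -64.37137795  93.        ]
```

View pics/c.png

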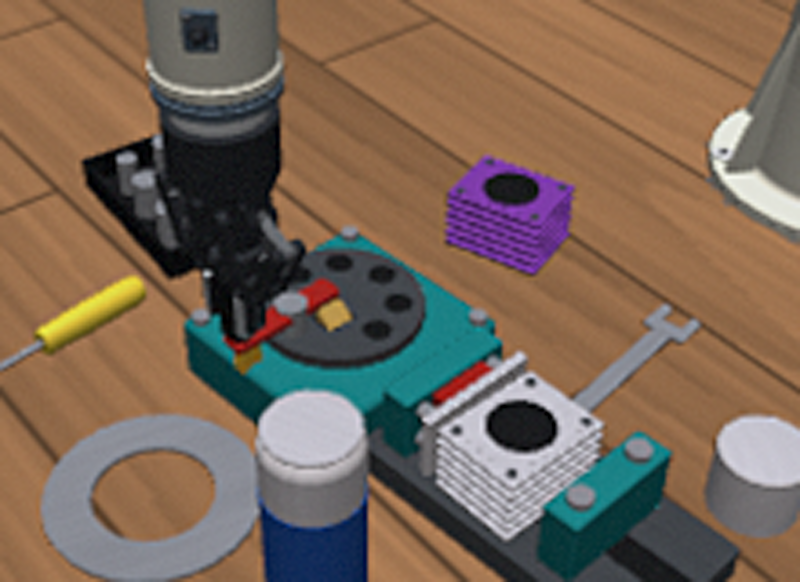

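The crank points outward and the brass catch at (333,315) stands beside the arm. I'll press a little further to confirm it has reached the stop.

Emit:
move_arm([
  {"tx": 0,"ty": -0.2,"tz": 0,"rx": 0,"ry": 0,"rz": 0,"gripper": -1},
  {"tx": 0,"ty": -0.2,"tz": 0,"rx": 0,"ry": 0,"rz": 0,"gripper": -1},
  {"tx": 0,"ty": 0,"tz": 0,"rx": 0,"ry": 0,"rz": 0,"gripper": -1},
  {"tx": 0,"ty": 0,"tz": 0,"rx": 0,"ry": 0,"rz": 0,"gripper": -1},
], squeeze=40)

```text
clock: 6.4
eef_pos: [644.1, -60.4, 113.3]
tcp_rot: [3.134, -0.002, 0.092]
contact_force: [1.0, -22.9, 3.9]
opening: 0.305
```

Emit:
move_arm([
  {"tx": 0,"ty": 0.5,"tz": 0,"rx": 0,"ry": 0,"rz": 0,"gripper": -1},
  {"tx": 0,"ty": 0,"tz": 0,"rx": 0,"ry": 0,"rz": 0,"gripper": -1},
  {"tx": 0,"ty": 0,"tz": 0,"rx": 0,"ry": 0,"rz": 0,"gripper": -1},
], squeeze=40)

```text
clock: 6.7
eef_pos: [644.2, -61.4, 113.2]
tcp_rot: [3.141, -0.002, 0.09]
contact_force: [0.8, -3.1, 6.1]
opening: 0.307
```

Emit:
move_arm([
  {"tx": -0.08,"ty": 1.25,"tz": 0,"rx": 0,"ry": 0,"rz": 0,"gripper": -1},
  {"tx": -0.25,"ty": 1.23,"tz": 0,"rx": 0,"ry": 0,"rz": 0,"gripper": -1},
  {"tx": -0.4,"ty": 1.19,"tz": 0,"rx": 0,"ry": 0,"rz": 0,"gripper": -1},
  {"tx": -0.56,"ty": 1.13,"tz": 0,"rx": 0,"ry": 0,"rz": 0,"gripper": -1},
  {"tx": 0,"ty": 0,"tz": 0,"rx": 0,"ry": 0,"rz": 0,"gripper": -1},
], squeeze=40)

```text
clock: 7.2
eef_pos: [635.5, -111.0, 113.2]
tcp_rot: [3.141, -0.002, 0.09]
contact_force: [2.1, -1.4, 4.2]
opening: 0.302
```

Run:
```python
from h import *
print(r.sense()["eef_pos"],r.sense()["contact_force"])
im,P=cloud("scene");h=im.astype(int)
red=(h[...,0]>130)&(h[...,1]<70)&(np.hypot(P[...,0]-600,P[...,1]+75)<80)&(P[...,2]>85)&(P[...,2]<105)
print(red.sum(),cv2.minAreaRect(P[red][:,:2].astype(np.float32)))
for c in("scene","top"):
  if c=="top":r.grab_frame(c)
  for d in r.place_of("pivot",c)[:1]:print(d["confidence"],ray(c,*d["location"],93))
cv2.imwrite("pics/d.png",cv2.resize(im[100:260,150:370],(800,582),interpolation=cv2.INTER_CUBIC)[:,:,::-1])
```

```text
[ 635.52035249 -111.03262643  113.23405392] [ 2.11817338 -1.38345646  4.22910214]
99 ((598.5930786132812, -92.21077728271484), (19.56454086303711, 95.4280776977539), 65.6839370727539)
0.82 [585.2979301  -81.76503452  93.        ]
0.71 [592.24930972 -91.37138864  93.        ]
```

View pics/d.png

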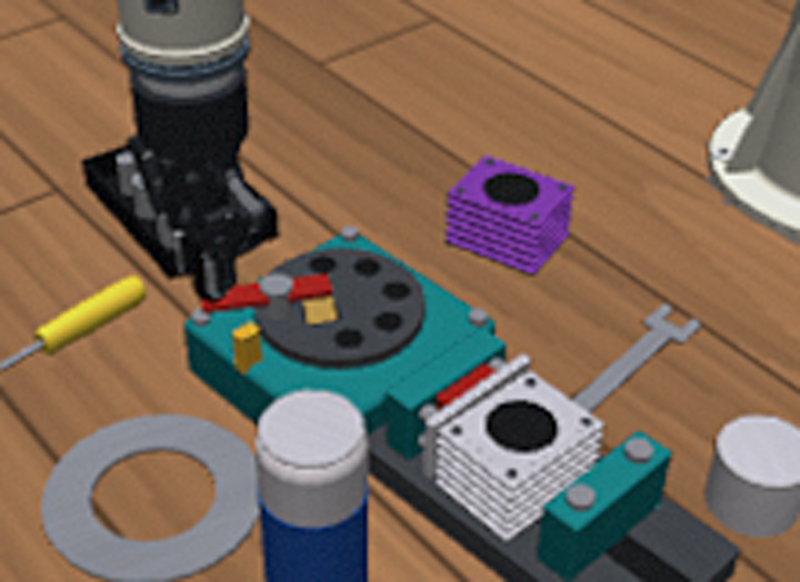

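The arm still points radially (-24.3° measured, -24.8° expected) and the wheel turned with it, so it is latched. Continuing.

Emit:
move_arm([
  {"tx": -1.53,"ty": 1.99,"tz": 0,"rx": 0,"ry": 0,"rz": 0,"gripper": -1},
  {"tx": -1.99,"ty": 1.53,"tz": 0,"rx": 0,"ry": 0,"rz": 0,"gripper": -1},
  {"tx": -2.32,"ty": 0.96,"tz": 0,"rx": 0,"ry": 0,"rz": 0,"gripper": -1},
  {"tx": -2.49,"ty": 0.33,"tz": 0,"rx": 0,"ry": 0,"rz": 0,"gripper": -1},
  {"tx": -2.49,"ty": -0.33,"tz": 0,"rx": 0,"ry": 0,"rz": 0,"gripper": -1},
  {"tx": 0,"ty": 0,"tz": 0,"rx": 0,"ry": 0,"rz": 0,"gripper": -1},
], squeeze=40)

```text
clock: 8.0
eef_pos: [528.9, -164.4, 113.2]
tcp_rot: [3.141, 0.001, 0.09]
contact_force: [-4.6, -1.1, 6.1]
opening: 0.301
```

Emit:
move_arm([
  {"tx": -2.32,"ty": -0.96,"tz": 0,"rx": 0,"ry": 0,"rz": 0,"gripper": -1},
  {"tx": -1.99,"ty": -1.53,"tz": 0,"rx": 0,"ry": 0,"rz": 0,"gripper": -1},
  {"tx": -1.53,"ty": -1.99,"tz": 0,"rx": 0,"ry": 0,"rz": 0,"gripper": -1},
  {"tx": -0.96,"ty": -2.32,"tz": 0,"rx": 0,"ry": 0,"rz": 0,"gripper": -1},
  {"tx": -0.33,"ty": -2.49,"tz": 0,"rx": 0,"ry": 0,"rz": 0,"gripper": -1},
  {"tx": 0,"ty": 0,"tz": 0,"rx": 0,"ry": 0,"rz": 0,"gripper": -1},
], squeeze=40)

```text
clock: 8.6
eef_pos: [452.5, -76.4, 113.1]
tcp_rot: [3.141, -0.003, 0.092]
contact_force: [1.7, 3.5, 5.1]
opening: 0.306
```

Emit:
move_arm([
  {"tx": 0.33,"ty": -2.49,"tz": 0,"rx": 0,"ry": 0,"rz": 0,"gripper": -1},
  {"tx": 0.96,"ty": -2.32,"tz": 0,"rx": 0,"ry": 0,"rz": 0,"gripper": -1},
  {"tx": 1.53,"ty": -1.99,"tz": 0,"rx": 0,"ry": 0,"rz": 0,"gripper": -1},
  {"tx": 1.99,"ty": -1.53,"tz": 0,"rx": 0,"ry": 0,"rz": 0,"gripper": -1},
  {"tx": 2.32,"ty": -0.96,"tz": 0,"rx": 0,"ry": 0,"rz": 0,"gripper": -1},
  {"tx": 2.49,"ty": -0.33,"tz": 0,"rx": 0,"ry": 0,"rz": 0,"gripper": -1},
  {"tx": 0,"ty": 0,"tz": 0,"rx": 0,"ry": 0,"rz": 0,"gripper": -1},
], squeeze=40)

```text
clock: 9.3
eef_pos: [542.4, 25.6, 113.0]
tcp_rot: [3.139, -0.003, 0.092]
contact_force: [4.5, -5.6, 10.7]
opening: 0.303
```

```bash
cat > m.py <<'E'
from h import *
s=r.sense();print(s["eef_pos"],s["contact_force"])
A=np.array([546,-70.5]);ps=.09;x=np.array([np.cos(ps),np.sin(ps)]);y=np.array([-x[1],x[0]])
for c in("scene","top"):
  im,P=cloud(c);h=im.astype(int);q=P[...,:2]-A;X=q@x;Y=q@y;Z=P[...,2]
  strip=(abs(X)<45)&(Y>90)&(Y<300)
  teal=strip&(h[...,1]>h[...,0]+60)&(Z>70)&(Z<92)
  grey=strip&(np.ptp(h,-1)<25)&(h.min(-1)>130)&(Z>70)&(Z<92)
  red=strip&(h[...,0]>120)&(h[...,1]<70)&(Z>35)
  f=lambda m:np.round(np.percentile(Y[m],[1,5,50,95,99]),1) if m.sum()>5 else None
  print(c,"jaw",f(teal&(Y<200)),"fixed",f(teal&(Y>215)),"grey",f(grey),"red",red.sum(),f(red))
  if c=="scene":cv2.imwrite("pics/%s.png"%__import__("sys").argv[1],cv2.resize(im[140:280,220:412],(800,582),interpolation=cv2.INTER_CUBIC)[:,:,::-1])
E
python3 m.py e
```

```text
[542.44944311  25.60670673 113.01138709] [ 4.49104076 -5.61017585 10.6965378 ]
scene jaw [127.1 128.9 141.  150.9 151.5] fixed [246.4 247.9 264.  273.8 274.4] grey [156.5 167.6 208.2 258.7 265.3] red 59 [ 91.3  96.4 155.5 160.  161.1]
top jaw None fixed [254.2 258.2 269.9 275.1 275.7] grey [258.7 259.5 262.7 265.4 265.6] red 0 None
```

View pics/e.png

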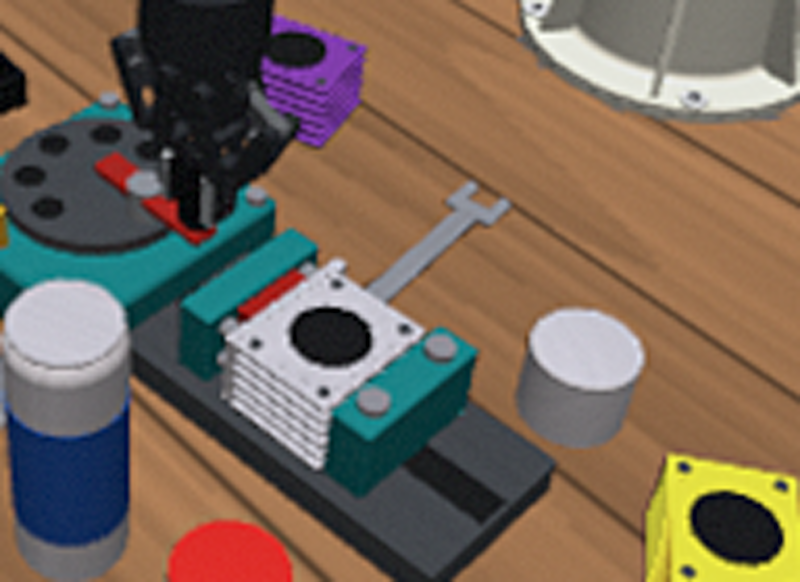

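Cylinder is nearly at the fixed jaw, with the jaw at (300,270) and the red spring cover still showing. I estimate 2 mm to contact, so the target is a total wheel angle of about 347°.

Emit:
move_arm([
  {"tx": 2.49,"ty": 0.33,"tz": 0,"rx": 0,"ry": 0,"rz": 0,"gripper": -1},
  {"tx": 2.32,"ty": 0.96,"tz": 0,"rx": 0,"ry": 0,"rz": 0,"gripper": -1},
  {"tx": 1.99,"ty": 1.53,"tz": 0,"rx": 0,"ry": 0,"rz": 0,"gripper": -1},
  {"tx": 1.53,"ty": 1.99,"tz": 0,"rx": 0,"ry": 0,"rz": 0,"gripper": -1},
  {"tx": 0,"ty": 0,"tz": 0,"rx": 0,"ry": 0,"rz": 0,"gripper": -1},
  {"tx": 0,"ty": 0,"tz": 0,"rx": 0,"ry": 0,"rz": 0,"gripper": -1},
], squeeze=40)

```text
clock: 10.0
eef_pos: [627.4, -15.6, 113.1]
tcp_rot: [3.14, -0.001, 0.09]
contact_force: [1.6, -3.3, 8.7]
opening: 0.307
```

```bash
python3 m.py f
```

```text
[627.43658711 -15.59271326 113.13927751] [ 1.5817363  -3.2847306   8.68056977]
scene jaw [133.9 135.3 146.3 157.3 158.2] fixed [246.8 247.9 263.9 273.7 274.4] grey [165.5 169.5 209.9 258.7 265.3] red 24 [158.3 158.5 160.2 163.2 163.3]
top jaw None fixed [247.3 248.1 260.3 273.9 275.2] grey [194.7 199.8 229.4 243.6 244.6] red 0 None
```

View pics/f.png

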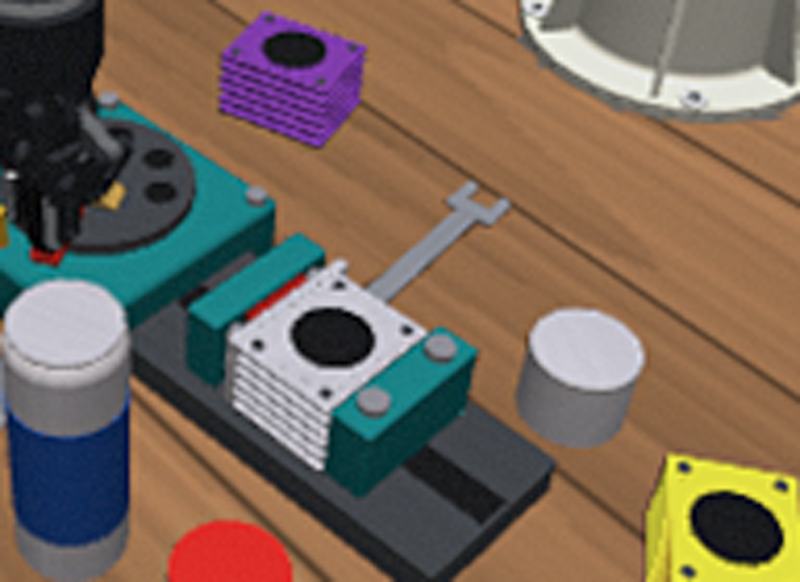

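Cylinder is now seated on the fixed jaw. The plate is pressed in an estimated 4–5.5 mm, so I'll add 18° (1.9 mm), then release and lift.

Emit:
move_arm([
  {"tx": 0.65,"ty": 1.36,"tz": 0,"rx": 0,"ry": 0,"rz": 0,"gripper": -1},
  {"tx": 0.43,"ty": 1.45,"tz": 0,"rx": 0,"ry": 0,"rz": 0,"gripper": -1},
  {"tx": 0,"ty": 0,"tz": 0,"rx": 0,"ry": 0,"rz": 0,"gripper": -1},
  {"tx": 0,"ty": 0,"tz": 0,"rx": 0,"ry": 0,"rz": 0,"gripper": -1},
], squeeze=40)

```text
clock: 10.5
eef_pos: [640.3, -41.9, 113.2]
tcp_rot: [3.141, -0.001, 0.09]
contact_force: [0.3, -0.7, 8.8]
opening: 0.307
```

```bash
python3 m.py g
```

```text
[640.27224101 -41.89904514 113.16796328] [ 0.25209452 -0.68351613  8.78290385]
scene jaw [136.  137.2 148.5 159.1 160. ] fixed [246.7 248.  264.3 273.9 275. ] grey [167.4 169.6 209.4 258.7 265.6] red 15 [159.7 159.9 161.5 163.7 163.8]
top jaw [144.  145.3 154.3 159.5 160.2] fixed [247.4 248.  260.7 274.  275.2] grey [169.2 171.  200.1 242.4 244.5] red 36 [163.1 163.2 165.2 167.  167.3]
```

Emit:
move_arm([
  {"tx": 0,"ty": 0,"tz": 0,"rx": 0,"ry": 0,"rz": 0,"gripper": 0},
  {"tx": 0,"ty": 0,"tz": 0,"rx": 0,"ry": 0,"rz": 0,"gripper": 1},
  {"tx": 0,"ty": 0,"tz": 0,"rx": 0,"ry": 0,"rz": 0,"gripper": 1},
  {"tx": 0,"ty": 0,"tz": 0,"rx": 0,"ry": 0,"rz": 0,"gripper": 1},
  {"tx": 0,"ty": 0,"tz": 0,"rx": 0,"ry": 0,"rz": 0,"gripper": 1},
  {"tx": 0,"ty": 0,"tz": -2,"rx": 0,"ry": 0,"rz": 0,"gripper": 1},
  {"tx": 0,"ty": 0,"tz": -4,"rx": 0,"ry": 0,"rz": 0,"gripper": 1},
  {"tx": 0,"ty": 0,"tz": -4,"rx": 0,"ry": 0,"rz": 0,"gripper": 1},
  {"tx": 0,"ty": 0,"tz": -4,"rx": 0,"ry": 0,"rz": 0,"gripper": 1},
  {"tx": 0,"ty": 0,"tz": 0,"rx": 0,"ry": 0,"rz": 0,"gripper": 1},
], squeeze=40)

```text
clock: 11.6
eef_pos: [642.7, -41.0, 258.7]
tcp_rot: [3.14, -0.01, 0.091]
contact_force: [0.7, -0.3, 0.6]
opening: 0.998
```

Emit:
move_arm([
  {"tx": 0,"ty": 4,"tz": -1,"rx": 0,"ry": 0,"rz": 0,"gripper": 1},
  {"tx": 0,"ty": 4,"tz": 0,"rx": 0,"ry": 0,"rz": 0,"gripper": 1},
  {"tx": 0,"ty": 4,"tz": 0,"rx": 0,"ry": 0,"rz": 0,"gripper": 1},
  {"tx": 0,"ty": 4,"tz": 0,"rx": 0,"ry": 0,"rz": 0,"gripper": 1},
  {"tx": 0,"ty": 0,"tz": 0,"rx": 0,"ry": 0,"rz": 0,"gripper": 1},
  {"tx": 0,"ty": 0,"tz": 0,"rx": 0,"ry": 0,"rz": 0,"gripper": 1},
], squeeze=40)

```text
clock: 12.2
eef_pos: [653.6, -200.8, 261.3]
tcp_rot: [-3.141, 0.001, 0.089]
contact_force: [-0.5, 0.1, -0.5]
opening: 0.997
```

```bash
python3 m.py g2
python3 - <<'E'
from h import *
im,_=r.grab_frame("top")
s,_=r.grab_frame("scene")
a=cv2.resize(im[135:245,140:330],(800,463),interpolation=cv2.INTER_CUBIC)
a=cv2.resize(a,(400,300));b=cv2.resize(s[120:270,195:395],(400,300),interpolation=cv2.INTER_CUBIC)
cv2.imwrite("pics/h.png",np.hstack([a,b])[:,:,::-1])
E
```

```text
[ 653.61692348 -200.80406479  261.31855558] [-0.51600832  0.06085404 -0.48617471]
scene jaw [135.7 137.1 148.8 158.9 159.6] fixed [246.6 248.  264.  274.  274.4] grey [166.9 169.6 209.4 258.3 264.7] red 15 [159.7 159.8 162.  163.2 163.3]
top jaw [136.3 136.8 148.  158.9 159.9] fixed [246.9 247.9 260.6 274.3 275.8] grey [167.8 170.  203.9 256.  265.4] red 43 [161.7 162.1 164.5 166.7 166.9]
```

View pics/h.png

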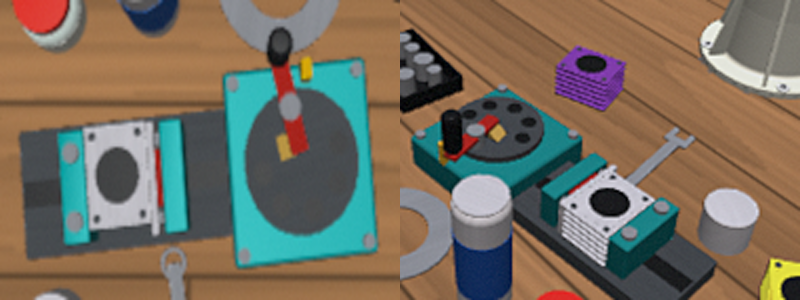

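Crank out and radial, grip free, cylinder squared against the fixed jaw, plate about 6 mm in.

```bash
python3 -c "
from rig import r
print(r.sign_off())"
```

```text
the job is handed in; nothing more can be done
None
```

The cylinder is clamped and the job is handed in, at about 12.5 s on the robot's clock; the hand-in gave no verdict.

- **Crank:** I swung it out to its stop, where the push force rose to 23 N against firm resistance. It is latched: the first 30° of cranking turned the wheel with the arm still pointing outward. I did not measure the catch itself.
- **Clamping:** I cranked the wheel about 348° clockwise (6.08 rad), then released the grip and backed away.
- **Last checks:** The cylinder sits squarely against the fixed jaw. The gap between the jaws is about 87.5 mm, which puts the sprung plate about 6 mm in. The earlier, rougher estimates for the plate ranged from 5.3 to 7.4 mm, all within the allowed 3 to 10.5 mm. The crank was still pointing outward and the robot was touching nothing.
- **Other things on the bench:** I saw no sign that any were moved, but I did not measure their positions.
- **Failed calls:** Three early move calls were refused for incomplete rows, without moving the arm. No checks failed.

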